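Slide the mounting block round the bent heat pipe to its stop

TASK

Take the bare aluminium block out of the orange rack, thread it onto the free end of the bent copper heat pipe, and slide it round the bend, without forcing it, until it rests against the brass stop. Let go and leave it hanging there with its long end down; leave the black block, the screwdriver, the fan and the memory module where they are.

Things in the scene. Friction and masses are not known exactly. Their poses are not given: they have to be found in the camera images.
- rack: Orange rack, fixed: base 70 (x) x 150 (y) x 6 mm, two open-topped pockets centred at y = +40 and -40 mm, a block standing in each. A pocket is two walls 33 mm apart in y, each 6 mm thick, 16 mm long in x, 38 mm high above the base: they cover a block's side faces up to 2 mm below its top; its two end faces (along x) are free to grasp from above. Origin: centre of the underside, z up.
- block: Bare aluminium block, loose, 50 to 80 g: 20 (x) x 30 (y) x 40 mm (z, tall). A 15 mm round hole runs through along x, 28 mm above the underside. Origin: centre of underside. Stands in a rack pocket, x along the rack's x, so it comes out by its end faces (+-x), where fingers cover the hole: set it down on the table and take it by its side faces (+-y) to thread it. It hangs upright on the pipe.
- bore (a point): Centre of the block's hole, halfway along it (28 mm above the block's underside).
- jig: Fixed jig: base plate 12 mm thick (x -50 to 140, y -45 to 45 mm) and a clamp post (x 107 to 137 mm, y -22 to 22, 115 mm high) holding a rigid bent copper pipe, 10 mm diameter, centreline level at 90 mm height: a free straight of 70 mm, a 60 degree bend of 60 mm radius, a second straight along +x at y 0 into the post. Origin: underside of the base, below the end of the bend; z up.
- pipe_tip (a point): Centre of the pipe's free end (its rounding reaches 5 mm further), at jig x -87, y -91 mm. From here the free straight runs 70 mm to bend_start, heading +60 degrees from the jig's x axis (towards +x and +y).
- bend_start (a point): On the pipe's centreline where the bend begins, jig x -52, y -30 mm. From here it curves clockwise (seen from above) through 60 degrees at 60 mm radius about jig x 0, y -60 mm.
- free_mid (a point): On the pipe's centreline, middle of the free straight, 35 mm from pipe_tip.
- bend_end (a point): On the pipe's centreline, where the bend ends and the second straight begins (90 mm above the jig's origin).
- stop_face (a point): On the pipe's centreline, at the near face of the brass stop ring (22 mm diameter, 8 mm long), 70 mm past bend_end. A block resting on it has its bore centre 10 mm before this point.
- blank: Black plastic block of the same outer size, 20 x 30 x 40 mm, without a hole, loose in the rack's other pocket; to be left alone. Origin: centre of the underside.
- screwdriver: Screwdriver, 160 mm long, loose on the table; to be left alone. Lies along its own x, red handle (26 mm thick) towards -x. Origin at the middle of its length, on the table.
- fan: Black laptop fan, 60 x 60 x 12 mm, loose on the table; to be left alone. Origin: centre of the underside.
- ram: Green memory module, 30 (x) x 68 (y) x 5 mm, loose on the table; to be left alone. Origin: centre of the underside.

How it is judged:
By the outcome, as a careful person would: the job done as asked, in the order asked, and still so for the second after the job is handed in, with the robot touching nothing.
It also fails if it takes over 67 s, if anything falls off the work surface, if the arm or the gripper's body presses on something with over 40 N, if the wrist force passes 120 N, or if a joint passes its speed limit or range.

ROBOT

A 6-joint arm with a two-finger parallel gripper is mounted at the origin on the work surface. World frame = base frame: x ahead of the robot, y to its left, z up, the work surface at z = 0. Lengths are in m, angles in rad, forces in N, time in s.
With the tool pointing down it reaches from about 0.15 to 0.775 m from the base axis. Payload 6.1 kg.
Tool frame: the origin (TCP) lies at the very end of the fingers, on their centre line; the grasp point (between the pads) lies manip.pinch_z behind it (manip.pinch_z is the distance from the TCP to the grasp point, in m); z points along the fingers, y is the line along which they close (so a half turn about z gives the same grasp; the last joint's range is limited). The gripper opens to 85 mm and grips with 20 to 120 N. Pads are 22 mm wide; open, the fingers measure 114 mm over their backs; the gripper's body (76 mm by 85 mm) begins 54 mm behind the grasp point. The pads swing forward as they close: fully open they stand 13 mm farther back than shut.
Start: joints at [-1.146, 0.126, -0.04, 1.405, 0, 1.571], TCP at [0.216, -0.478, 0.231] pointing down, gripper open.
Joint ranges: [-2.72, 2.72], [-0.95, 1.95], [-1.27, 1.35], [-1.78, 2.02], [-1.46, 1.47], [-3.14, 3.14]. Speed limits (rad/s): [2.39, 2.39, 3.01, 3.14, 3.14, 3.14].

INTERFACE

Orientations are given as a unit quaternion [w, x, y, z].
In Python, from plant import manip, telemetry, get_image, camera_params gives the robot as it stands (manip), with the cameras as plain functions and the readings (telemetry).
- The arm moves only by the shell command python3 nudge.py 'ROWS' [FORCE]. ROWS is a JSON list of rows, 1 to 20 of them, each an object with the fields jaw (the finger opening in m), x, y, z (the shift in fractions of the full range, 1 being 0.5 m), turn (a turn about the tool's z in shares of pi rad (1.0 is pi rad)); a field left out counts as zero (the opening has to be given); each row is the pose to reach, as a shift and turn from the pose commanded when the command began, along the tool's axes at that moment; what a row does not reach only later rows make up. A row lasts 1/10 s, in which the tool goes at most 0.05 m and 0.15 rad, less where a joint would pass 70% of its speed; a pose out of reach is approached as far as the arm can. The fingers move at their own pace and stop on an object; FORCE is the grip in N (left out, the last holds). Time passes only in rows, so rows that do not move let the fingers close. It prints the time, the measured TCP pose, the force, the opening and the grip force at its end. Input that does not fit is refused with a message, and nothing moves.
- telemetry.read_state(): the state, without advancing time (a new reading comes with each control period).
- get_image(name): name is "side" or "top"; returns (picture, depth): 400x640x3 uint8, blue, green, red; 400x640 float32, m along the optical axis (not along the pixel's ray), 0 where there is no reading.
- camera_params(name): a dict with "intrinsics" (3x3 intrinsics, pixels), "R" (3x3) and "t" (3): a world point X has camera coordinates R X + t. Camera axes: x right, y down, z forward; pixel columns grow to the right and rows downward; lengths in m; the calibration is good to about 2 mm. A picture is of the moment at which its call begins. camera_params takes no time and is no camera call.
- manip.sign_off(): hands the job in; it is judged then, once.
The state is a dict: "time": time; "joint_positions": joint angles; "dq": joint speeds; "effort": joint torques, N m; "eef_pos": TCP position; "eef_rot": TCP orientation; "force": force on the tool from outside, world axes, zero at the start; "wrist_torque": the same for the moment, N m; "width": finger opening in m; "grip_force": force on a finger pad.
Only numpy, scipy, OpenCV 4.12 (cv2) and the standard library are available. Lean on these libraries where they do the work, as an engineer would, in place of code of your own. Each camera call takes 0.05 s, during which the arm holds its last target. There are 200 camera calls.

## Working session

There is one attempt and no reset: what is moved stays moved. The work goes in short steps, Python scripts to look and compute and a shell command to move; the robot and the scene stay as the last step left them, time stands still between calls to the robot, and variables do not carry over. Pictures are saved under pics/ and viewed, at most 10 in all, crops included, and the job is handed in when it is done.

```bash
ls; mkdir -p pics
python3 - <<'E'
from plant import manip, telemetry, get_image, camera_params
import cv2,numpy as np
print(manip.pinch_z, telemetry.read_state())
for n in("side","top"):
    im,d=get_image(n); cv2.imwrite(f"pics/{n}0.png",im); np.savez(f"pics/{n}0.npz",im=im,d=d)
    c=camera_params(n); print(n,c, -np.array(c["R"]).T@c["t"])
E
```

```text
nudge.py
pics
plant.py
0.0187 {'time': 0.0, 'joint_positions': array([-1.14598644e+00,  1.26350917e-01, -4.06331511e-02,  1.40540979e+00,
       -1.09457332e-05,  1.57082542e+00]), 'dq': array([ 0.000211  ,  0.00219699,  0.0004418 ,  0.00162641, -0.00032761,
        0.0013991 ]), 'effort': array([-6.07951279e-04, -4.35917115e+01,  3.52921379e+01,  1.73631893e-02,
       -6.56417205e-05,  1.88156332e-05]), 'eef_pos': array([ 0.21619892, -0.47794959,  0.23053223]), 'eef_rot': array([-7.79656691e-04,  9.77529506e-01,  2.10797124e-01, -1.73749727e-04]), 'force': array([0.12896445, 0.67689193, 0.33562614]), 'wrist_torque': array([0.00650142, 0.06287287, 0.0146399 ]), 'grip_force': 0.0, 'width': 0.08538984754075223}
side {'intrinsics': array([[377.90272968,   0.        , 318.22629395],
       [  0.        , 377.90272968, 198.25223314],
       [  0.        ,   0.        ,   1.        ]]), 'R': array([[ 0.84773902, -0.52992409, -0.02278195],
       [-0.3422497 , -0.51368582, -0.78676046],
       [ 0.40522056,  0.67476465, -0.61683787]]), 't': array([-0.47461451,  0.24032667,  0.88337383])} [ 0.12663974 -0.7241267   0.72316532]
top {'intrinsics': array([[511.45251147,   0.        , 315.11816135],
       [  0.        , 511.45251147, 196.23803046],
       [  0.        ,   0.        ,   1.        ]]), 'R': array([[-0.02474569, -0.9996562 ,  0.00866767],
       [-0.98864298,  0.02318561, -0.14848396],
       [ 0.14823195, -0.01224357, -0.98887683]]), 't': array([-0.01985165,  0.54730289,  1.30337984])} [ 0.34739339 -0.01657636  1.37031989]
```

View pics/side0.png

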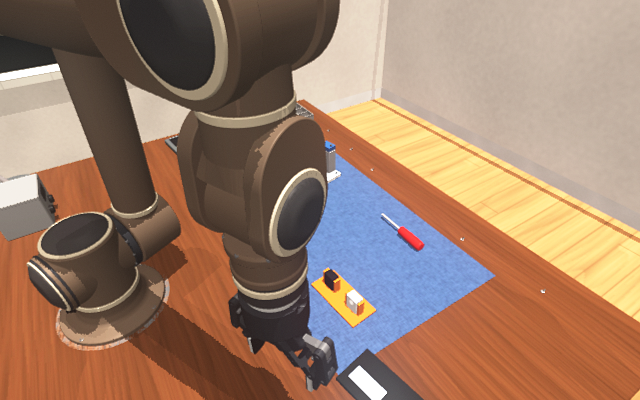

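View pics/top0.png

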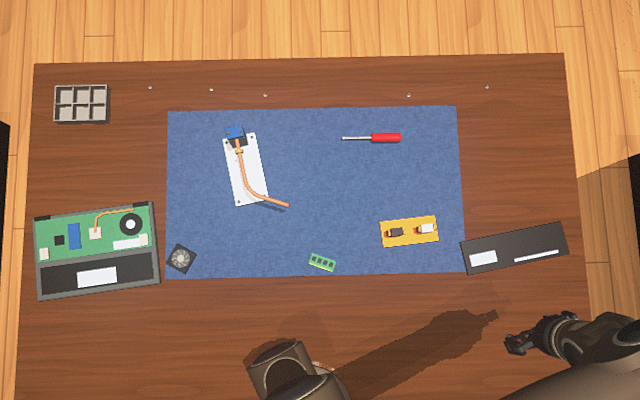

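The top view shows the rack around (410,231), with the bare block at (426,229) and the black one at (395,232). The jig is at (245,170), the pipe tip at (288,206), the stop at (239,152), the screwdriver at (372,138), the fan at (181,258) and the RAM at (322,262). In the side view the arm hides the jig, and the bare block is at (355,301).

```bash
cat > h.py <<'E'
import cv2,numpy as np
from plant import manip, telemetry, get_image, camera_params
P={n:{k:np.array(v) for k,v in camera_params(n).items()} for n in("side","top")}
def ray(n,u,v):
    c=P[n]; d=np.linalg.inv(c["intrinsics"])@[u,v,1]
    return -c["R"].T@c["t"], c["R"].T@d      # origin, direction per unit depth
def onz(n,u,v,z):
    o,d=ray(n,u,v); return o+d*(z-o[2])/d[2]
def proj(n,X):
    c=P[n]; q=np.atleast_2d(X)@c["R"].T+c["t"]; q=q@c["intrinsics"].T; return q[:,:2]/q[:,2:]
def tri(a,b):
    A=[];B=[];
    for n,u,v in(a,b):
        o,d=ray(n,u,v); d=d/np.linalg.norm(d); M=np.eye(3)-np.outer(d,d); A.append(M);B.append(M@o)
    X=np.linalg.lstsq(np.vstack(A),np.hstack(B),rcond=None)[0]
    return X,[np.linalg.norm(M@X-b) for M,b in zip(A,B)]
def cloud(n,d):
    v,u=np.mgrid[:400,:640]; c=P[n]; K=c["intrinsics"]
    q=np.stack([(u-K[0,2])/K[0,0]*d,(v-K[1,2])/K[1,1]*d,d],-1)
    return (q-c["t"])@c["R"]
def crop(im,x,y,w,h,s): return cv2.resize(im[y:y+h,x:x+w],None,fx=s,fy=s,interpolation=cv2.INTER_CUBIC)
E
python3 - <<'E'
from h import *
t=np.load("pics/top0.npz");s=np.load("pics/side0.npz")
C=np.zeros((600,800,3),np.uint8)
a=crop(t["im"],210,115,90,100,6); C[:600,:540]=a   # jig (6x)
b=crop(t["im"],375,210,65,40,4); C[:160,540:800]=b  # rack 4x
c=crop(s["im"],308,260,65,70,4);C[170:450,540:800]=c # side rack 4x
cv2.imwrite("pics/c0.png",C)
X=cloud("top",t["d"])
def med(u,v): print((u,v),X[v-1:v+2,u-1:u+2].reshape(-1,3).round(4).tolist()[4], X[v,u-2:u+3,2].round(4))
for p in[(426,229),(420,229),(395,232),(410,240),(288,206),(275,202),(255,180),(239,152),(235,131),(240,190),(300,150),(372,138),(181,258)]:med(*p)
E
```

```text
(426, 229) [0.4531, -0.319, 0.0455] [0.0496 0.0472 0.0455 0.0479 0.0503]
(420, 229) [0.4538, -0.3042, 0.0416] [0.036  0.0473 0.0416 0.0388 0.041 ]
(395, 232) [0.4471, -0.2375, 0.0483] [0.0441 0.0473 0.0483 0.0459 0.0481]
(410, 240) [0.428, -0.2836, 0.0059] [0.0108 0.0025 0.0059 0.0067 0.0069]
(288, 206) [0.5153, 0.0364, 0.0953] [0.0891 0.0942 0.0953 0.0013 0.0007]
(275, 202) [0.5262, 0.0688, 0.0957] [0.0925 0.0944 0.0957 0.0952 0.0965]
(255, 180) [0.5993, 0.1277, 0.0107] [0.0113 0.0092 0.0107 0.0106 0.0102]
(239, 152) [0.6562, 0.1584, 0.0993] [0.1013 0.1007 0.0993 0.1028 0.0951]
(235, 131) [0.7071, 0.1663, 0.1144] [0.1093 0.1146 0.1144 0.1079 0.1092]
(240, 190) [0.5724, 0.1677, 0.0138] [0.0081 0.0111 0.0138 0.0092 0.0153]
(300, 150) [0.683, 0.0048, -0.0038] [-0.001   0.0015 -0.0038 -0.0017  0.0008]
(372, 138) [0.7064, -0.192, 0.0193] [0.0184 0.017  0.0193 0.0237 0.029 ]
(181, 258) [0.3951, 0.3247, 0.0075] [0.0139 0.0121 0.0075 0.013  0.0149]
```

View pics/c0.png

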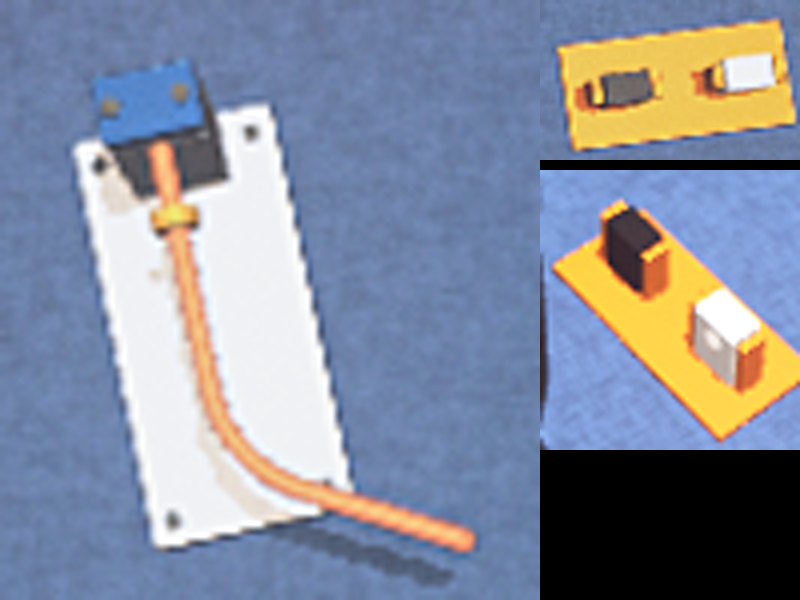

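The enlarged crop shows everything clearly. The jig plate corners are at crop (155,548), (352,490), (268,105) and (78,147), and the pipe end is at (474,542). The bare block's top is at about (749,73) in the top view and (730,320) in the side view, with rack corners at (558,47), (780,20), (796,122) and (576,150).

```bash
cat > m1.py <<'E'
from h import *
from scipy.optimize import least_squares
def px(x0,y0,s,ox=0,oy=0): return lambda p:(x0+(p[0]-ox+.5)/s-.5, y0+(p[1]-oy+.5)/s-.5)
J=px(210,115,6);T=px(375,210,4,540,0);S=px(308,260,4,540,170)
def place(q,L):
    x,y,a=q[:3]; z=q[3] if len(q)>3 else 0; L=np.array(L,float); c,s=np.cos(a),np.sin(a)
    return np.stack([x+c*L[:,0]-s*L[:,1],y+s*L[:,0]+c*L[:,1],z+L[:,2]],1)
def fit(obs,q0):
    f=lambda q:np.concatenate([(proj(n,place(q,[l]))[0]-p) for n,l,p in obs])
    r=least_squares(f,q0,loss="soft_l1"); return r.x,f(r.x).reshape(-1,2)
jo=[((-.05,-.045,.012),(352,491)),((-.05,.045,.012),(155,549)),((.14,.045,.012),(76,147)),((.14,-.045,.012),(269,104)),
 ((.107,.022,.115),(106,146)),((.107,-.022,.115),(204,126)),((.137,.022,.115),(93,82)),((.137,-.022,.115),(188,59)),
 ((-.0895,-.0953,.09),(473,542)),((.07,0,.09),(178,228))]
jobs=[("top",l,J(p)) for l,p in jo]
if __name__=="__main__":
    q,r=fit(jobs,[.58,.14,.2,0]);print("jig",q.round(4));print(r.round(1).tolist())
    ro=[("top",(.035,.075,.006),T((558,46))),("top",(.035,-.075,.006),T((780,19))),("top",(-.035,-.075,.006),T((797,123))),("top",(-.035,.075,.006),T((576,151))),
     ("side",(-.035,.075,.006),S((553,268))),("side",(-.035,-.075,.006),S((721,440)))]
    q,r=fit(ro,[.45,-.28,.1]);print("rack",q.round(4));print(r.round(1).tolist())
    print("rack pockets",place(q,[(0,.04,.046),(0,-.04,.046)]).round(4))
    print("block top tri",tri(("top",*T((749,73))),("side",*S((730,320)))))
    print("top onz .046",onz("top",*T((749,73)),.046))
E
python3 m1.py
```

```text
jig [ 0.5919  0.1478  0.1958 -0.0215]
[[0.1, 1.9], [0.4, -0.7], [0.1, -0.0], [-0.2, 0.3], [-0.4, 0.0], [0.1, -0.2], [-0.5, -0.4], [0.4, -0.1], [-0.2, -0.4], [0.2, 0.6]]
rack [ 0.4516 -0.2822  0.1009]
[[0.3, 0.6], [-0.1, 0.4], [-0.1, 0.3], [-0.4, 0.3], [0.7, -0.5], [0.8, -0.1]]
rack pockets [[ 0.4476 -0.2424  0.046 ]
 [ 0.4556 -0.322   0.046 ]]
block top tri (array([ 0.45561885, -0.32165002,  0.04334422]), [np.float64(0.0006290291556872342), np.float64(0.0006290291556871573)])
top onz .046 [ 0.45596696 -0.32133534  0.046     ]
```

Block top triangulates at (0.4556, -0.322), z≈0.043–0.046, with yaw 0.101, which matches the rack pocket. I'll add a helper that converts a world goal to tool axes, then go above the block.

```bash
cat > go.py <<'E'
# usage: go.py x y z yaw_of_tool_y  -> shift/turn in tool axes from measured pose
import sys,numpy as np
from scipy.spatial.transform import Rotation as R
from plant import manip, telemetry, get_image, camera_params
s=telemetry.read_state(); q=s["eef_rot"]; r=R.from_quat([q[1],q[2],q[3],q[0]]); M=r.as_matrix()
x,y,z,a=map(float,sys.argv[1:5]); d=M.T@(np.array([x,y,z])-s["eef_pos"])
yw=np.arctan2(M[1,1],M[0,1]); t=-(a-yw)
print("shift",d.round(4),"turn",round((t+np.pi)%(2*np.pi)-np.pi,4),"| pos",s["eef_pos"].round(4),"yaw_y",yw.round(4),"tilt",M[:,2].round(3),"q",s["joint_positions"].round(2),"F",s["force"].round(1),"w",round(s["width"],4),"g",round(s["grip_force"],1),"t",s["time"])
E
python3 go.py .4556 -.322 .09 .101
```

```text
shift [ 0.2824 -0.0433  0.1407] turn -1.247 | pos [ 0.2162 -0.478   0.2306] yaw_y -1.146 tilt [-0.001  0.001 -1.   ] q [-1.15  0.13 -0.04  1.41  0.    1.57] F [-0.6  0.5 -0.3] w 0.085 g 0.0 t 0.1
```

Careful with the scale: shifts go in shares of 0.5 m and turns go in shares of pi rad. That gives: 0.2824 m / 0.5 = 0.5648, 0.25 m / 0.5 = 0.5, -1.247 rad / 3.1416 = -0.3969.

```bash
python3 nudge.py '[{"jaw":0.06,"x":0.1,"y":-0.02,"turn":-0.0477},{"jaw":0.06,"x":0.2,"y":-0.04,"z":0.04,"turn":-0.0955},{"jaw":0.06,"x":0.3,"y":-0.06,"z":0.1,"turn":-0.1432},{"jaw":0.06,"x":0.4,"y":-0.07,"z":0.16,"turn":-0.191},{"jaw":0.06,"x":0.5,"y":-0.08,"z":0.2,"turn":-0.2387},{"jaw":0.06,"x":0.5648,"y":-0.0866,"z":0.24,"turn":-0.2865},{"jaw":0.06,"x":0.5648,"y":-0.0866,"z":0.28,"turn":-0.3342},{"jaw":0.06,"x":0.5648,"y":-0.0866,"z":0.28,"turn":-0.382},{"jaw":0.06,"x":0.5648,"y":-0.0866,"z":0.28,"turn":-0.3969},{"jaw":0.06,"x":0.5648,"y":-0.0866,"z":0.28,"turn":-0.3969},{"jaw":0.06,"x":0.5648,"y":-0.0866,"z":0.28,"turn":-0.3969}]' 30; python3 go.py .4556 -.322 .013 .101
python3 - <<'E'
from h import *
im,d=get_image("side"); np.savez("pics/side1.npz",im=im,d=d); cv2.imwrite("pics/side1.png",im)
it,d=get_image("top"); np.savez("pics/top1.npz",im=it,d=d)
a=crop(im,240,110,200,120,4);b=crop(it,380,190,80,60,5)
C=np.zeros((600,800,3),np.uint8);C[:300,:400]=crop(im,240,240,160,120,2.5);C[:300,400:]=b;C[300:,:400]=crop(im,260,130,160,120,2.5);cv2.imwrite("pics/c1.png",C)
E
```

```text
time: 1.2
eef_pos: [0.4557, -0.3224, 0.0911]
eef_rot: [-0.0, 0.671, 0.741, -0.0]
force: [0.2, -0.3, 0.5]
width: 0.0605
grip_force: 0.0
shift [ 0.0004 -0.      0.0781] turn -0.0014 | pos [ 0.4557 -0.3224  0.0911] yaw_y 0.0996 tilt [-0.  0. -1.] q [-0.62  0.22 -0.23  1.12  0.    0.86] F [ 0.2 -0.3  0.5] w 0.0605 g 0.0 t 1.2
```

View pics/c1.png

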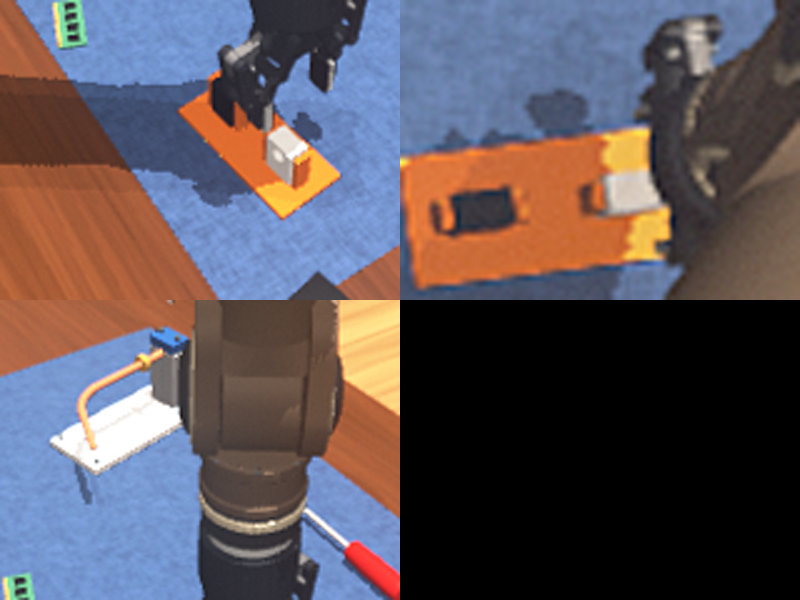

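The fingers straddle the bare block as planned. The jig is now visible in the side view, with the tip near crop (92,447) and the plate corners at (52,440) and (97,472). Next I'll descend and grasp, and enlarge the side view of the jig.

To row units: 0.078 m / 0.5 = 0.156, 0.07 m / 0.5 = 0.14.

```bash
python3 nudge.py '[{"jaw":0.06,"z":0.08},{"jaw":0.06,"z":0.14},{"jaw":0.06,"z":0.156},{"jaw":0.06,"z":0.156},{"jaw":0.0,"z":0.156},{"jaw":0.0,"z":0.156},{"jaw":0.0,"z":0.156},{"jaw":0.0,"z":0.156},{"jaw":0.0,"z":0.156},{"jaw":0.0,"z":0.156}]' 40
python3 - <<'E'
from h import *
im=np.load("pics/side1.npz")["im"]; cv2.imwrite("pics/c2.png",crop(im,275,135,65,75,8))
E
```

```text
time: 2.3
eef_pos: [0.4568, -0.3232, 0.015]
eef_rot: [0.002, 0.671, 0.742, 0.0]
force: [-0.3, 0.5, 6.0]
width: 0.0195
grip_force: 39.6
```

View pics/c2.png

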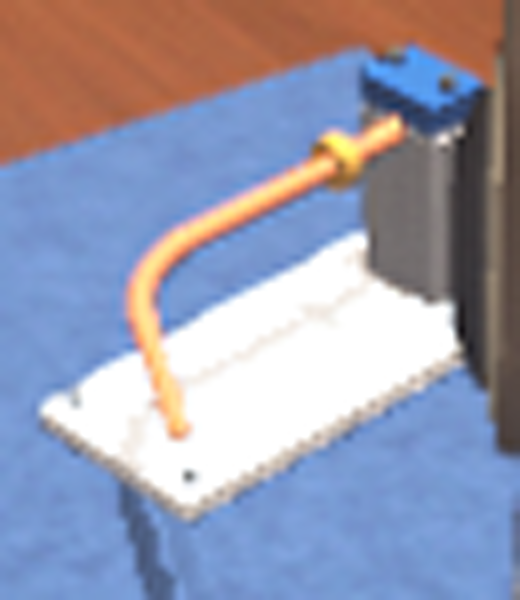

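Grasped: width 19.5 mm, 40 N. In the side crop the end-cap centre of the pipe is at (179,426), the plate corners are at (42,412) and (187,514), and the stop ring is near (338,158). I'll lift the block and refine the jig pose using both views.

To row units: -0.1 m / 0.5 = -0.2, -0.07 m / 0.5 = -0.14.

```bash
python3 nudge.py '[{"jaw":0.0,"z":-0.06},{"jaw":0.0,"z":-0.14},{"jaw":0.0,"z":-0.2},{"jaw":0.0,"z":-0.2}]'
python3 go.py .5 -.12 .1 1.243
cat > m2.py <<'E'
from m1 import *
S2=px(275,135,8)
jo[8]=((-.087,-.091,.09),(463,540))
obs=[("top",l,J(p)) for l,p in jo[1:]]
obs+=[("side",(-.087,-.091,.09),S2((179,426))),("side",(-.05,.045,.012),S2((41,411))),("side",(-.05,-.045,.012),S2((187,515))),("side",(.074,0,.09),S2((338,158)))]
q,r=fit(obs,[.58,.14,.2,0]);print("free z",q.round(4));print(r.round(1).tolist())
q,r=fit(obs,[.58,.14,.2]);print("z=0",q.round(4));print(r.round(1).tolist())
print("tip model",place(q,[(-.087,-.091,.09)]).round(4))
print("tip tri",tri(("top",*J((463,540))),("side",*S2((179,426)))))
print("ring tri",tri(("top",*J((174,218))),("side",*S2((338,158)))),place(q,[(.074,0,.09)]).round(4))
print("top-only on z .09",onz("top",*J((463,540)),.09))
E
python3 m2.py
```

```text
time: 2.7
eef_pos: [0.4581, -0.3241, 0.1185]
eef_rot: [0.004, 0.671, 0.742, 0.001]
force: [0.5, 0.1, -0.4]
width: 0.0194
grip_force: 40.2
shift [0.1989 0.0622 0.0178] turn -1.142 | pos [ 0.4581 -0.3241  0.1185] yaw_y 0.101 tilt [ 0.007 -0.005 -1.   ] q [-0.62  0.21 -0.19  1.17  0.    0.85] F [ 0.5  0.1 -0.4] w 0.0194 g 40.2 t 2.7
free z [ 0.5859  0.1456  0.1911 -0.0007]
[[0.1, 0.4], [-0.1, -0.0], [0.1, 0.3], [-0.7, 0.1], [0.1, -0.2], [-0.8, -0.5], [0.5, -0.2], [0.0, 0.8], [0.1, 0.9], [0.4, 0.7], [0.3, -0.8], [0.3, -1.5], [0.5, 0.8]]
z=0 [0.5858 0.1454 0.1915]
[[0.1, 0.5], [-0.1, -0.0], [0.1, 0.3], [-0.7, 0.1], [0.1, -0.2], [-0.8, -0.5], [0.5, -0.3], [0.1, 0.8], [0.1, 0.9], [0.4, 0.5], [0.3, -0.9], [0.3, -1.6], [0.5, 0.6]]
tip model [[0.5177 0.0395 0.09  ]]
tip tri (array([0.51824282, 0.04012041, 0.09152981]), [np.float64(0.0013387916862864242), np.float64(0.0013387916862863366)])
ring tri (array([0.65948423, 0.16110834, 0.09157752]), [np.float64(0.0015309554475701674), np.float64(0.0015309554475696943)]) [[0.6584 0.1595 0.09  ]]
top-only on z .09 [0.51969771 0.03968441 0.09      ]
```

The two views agree: tip ≈ (0.518, 0.040, 0.090–0.0915) and jig yaw ≈ 0.191. I'll set the block down on the open mat with its bore axis along the free straight.

To row units: 0.199 m / 0.5 = 0.398, 0.015 m / 0.5 = 0.03, -1.138 rad / 3.1416 = -0.3622.

```bash
python3 nudge.py '[{"jaw":0,"x":0.1,"y":0.03,"turn":-0.0477},{"jaw":0,"x":0.2,"y":0.06,"turn":-0.0955},{"jaw":0,"x":0.3,"y":0.09,"turn":-0.1432},{"jaw":0,"x":0.398,"y":0.124,"turn":-0.191},{"jaw":0,"x":0.398,"y":0.124,"turn":-0.2387},{"jaw":0,"x":0.398,"y":0.124,"turn":-0.2865},{"jaw":0,"x":0.398,"y":0.124,"z":0.06,"turn":-0.3342},{"jaw":0,"x":0.398,"y":0.124,"z":0.12,"turn":-0.3622},{"jaw":0,"x":0.398,"y":0.124,"z":0.17,"turn":-0.3622},{"jaw":0,"x":0.398,"y":0.124,"z":0.2,"turn":-0.3622},{"jaw":0,"x":0.398,"y":0.124,"z":0.206,"turn":-0.3622},{"jaw":0,"x":0.398,"y":0.124,"z":0.206,"turn":-0.3622}]'; python3 go.py .5 -.12 .009 1.2387
```

```text
time: 3.9
eef_pos: [0.4965, -0.118, 0.0095]
eef_rot: [-0.001, 0.165, 0.986, 0.0]
force: [0.6, -0.2, -0.4]
width: 0.0194
grip_force: 40.6
shift [-0.004  -0.0008  0.0005] turn 0.0003 | pos [ 0.4965 -0.118   0.0095] yaw_y 1.239 tilt [-0.002  0.    -1.   ] q [-0.23  0.2  -0.46  0.92  0.    0.1 ] F [ 0.6 -0.2 -0.4] w 0.0194 g 40.6 t 3.9
```

To row units: 0.0015 m / 0.5 = 0.003, 0.001 m / 0.5 = 0.002.

```bash
python3 nudge.py '[{"jaw":0,"z":0.002},{"jaw":0,"z":0.003},{"jaw":0,"z":0.003}]'; python3 nudge.py '[{"jaw":0.06},{"jaw":0.06},{"jaw":0.06},{"jaw":0.06},{"jaw":0.06,"z":-0.08},{"jaw":0.06,"z":-0.18},{"jaw":0.06,"z":-0.2},{"jaw":0.06,"z":-0.2}]'
python3 - <<'E'
from h import *
it,d=get_image("top");im,e=get_image("side"); np.savez("pics/2.npz",t=it,s=im)
print(proj("top",[.4965,-.118,.02]),proj("side",[.4965,-.118,.02]))
C=np.zeros((500,800,3),np.uint8)
for k,(n,i) in enumerate((("top",it),("side",im))):
    u,v=proj(n,[.4965,-.118,.02])[0].astype(int); print(u-25,v-25); C[:400,400*k:400*k+400]=crop(i,u-25,v-25,50,50,8)
cv2.imwrite("pics/c3.png",C)
E
python3 go.py .4965 -.118 .09 2.8095
```

```text
time: 4.2
eef_pos: [0.4975, -0.1183, 0.0089]
eef_rot: [0.0, 0.165, 0.986, -0.0]
force: [-0.2, -0.0, -1.0]
width: 0.0195
grip_force: 40.6
time: 5.0
eef_pos: [0.4991, -0.1187, 0.1112]
eef_rot: [0.003, 0.165, 0.986, -0.0]
force: [0.6, 0.6, -0.7]
width: 0.0598
grip_force: 0.0
[[347.49036558 215.33728417]] [[321.41035241 242.14111444]]
322 190
296 217
shift [ 0.0005 -0.      0.0179] turn -1.5705 | pos [ 0.497  -0.1181  0.1079] yaw_y 1.239 tilt [-0.001  0.    -1.   ] q [-0.23  0.13 -0.31  1.13 -0.    0.1 ] F [-0.1  0.2 -0.4] w 0.0602 g 0.0 t 5.1
```

View pics/c3.png

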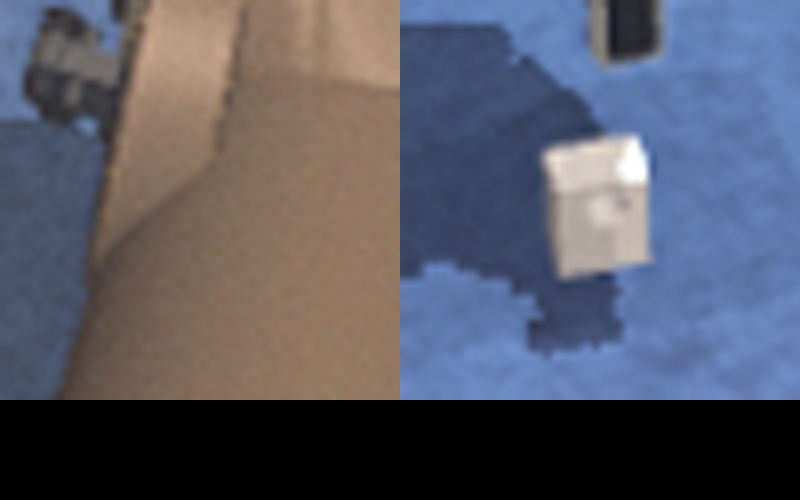

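The side view shows the block standing upright at crop (597,200), its top centre at about (597,167), with the bore facing along the straight. I'll turn 90° and grasp the side faces.

To row units: -1.571 rad / 3.1416 = -0.5001.

```bash
python3 -c "
from h import *
print(onz('side',296+197.5/8-.5,217+167.5/8-.5,.04))"
python3 nudge.py '[{"jaw":0.06,"turn":-0.0477},{"jaw":0.06,"turn":-0.0955},{"jaw":0.06,"turn":-0.1432},{"jaw":0.06,"turn":-0.191},{"jaw":0.06,"turn":-0.2387},{"jaw":0.06,"turn":-0.2865},{"jaw":0.06,"turn":-0.3342},{"jaw":0.06,"turn":-0.382},{"jaw":0.06,"turn":-0.4297},{"jaw":0.06,"turn":-0.4775},{"jaw":0.06,"turn":-0.5001},{"jaw":0.06,"turn":-0.5001},{"jaw":0.06,"turn":-0.5001}]'; python3 go.py .4975 -.1183 .008 2.8095
```

```text
[ 0.4925388  -0.11899241  0.04      ]
time: 6.4
eef_pos: [0.4966, -0.118, 0.1073]
eef_rot: [-0.001, -0.58, 0.815, 0.001]
force: [0.6, 0.0, 0.0]
width: 0.0598
grip_force: 0.0
shift [-0.0001 -0.0012  0.0993] turn -0.0013 | pos [ 0.4966 -0.118   0.1073] yaw_y 2.8082 tilt [-0.003  0.001 -1.   ] q [-0.23  0.13 -0.31  1.14 -0.   -1.47] F [0.6 0.  0. ] w 0.0598 g 0.0 t 6.4
```

To row units: 0.099 m / 0.5 = 0.198, 0.09 m / 0.5 = 0.18.

```bash
python3 nudge.py '[{"jaw":0.06,"y":0.006,"z":0.1},{"jaw":0.06,"y":0.006,"z":0.18},{"jaw":0.06,"y":0.006,"z":0.198},{"jaw":0.06,"y":0.006,"z":0.198},{"jaw":0,"y":0.006,"z":0.198},{"jaw":0,"y":0.006,"z":0.198},{"jaw":0,"y":0.006,"z":0.198},{"jaw":0,"y":0.006,"z":0.198},{"jaw":0,"y":0.006,"z":0.198},{"jaw":0,"y":0.006,"z":0.198}]' 40; python3 go.py .4975 -.1183 .008 2.8095
```

```text
time: 7.4
eef_pos: [0.4963, -0.1177, 0.012]
eef_rot: [0.001, -0.581, 0.814, -0.002]
force: [-0.5, 0.0, 6.2]
width: 0.0294
grip_force: 40.4
shift [ 0.0002 -0.0013  0.004 ] turn 0.0003 | pos [ 0.4963 -0.1177  0.012 ] yaw_y 2.8098 tilt [ 0.004 -0.001 -1.   ] q [-0.23  0.19 -0.46  0.92  0.   -1.47] F [-0.5  0.   6.2] w 0.0294 g 40.4 t 7.4
```

Gripped on the side faces (29.4 mm). The TCP is at z 0.012 with the block on the table, so the bore is 16 mm above the TCP. Lift and go to about 35 mm in front of the tip.

To row units: -0.09 m / 0.5 = -0.18, -0.07 m / 0.5 = -0.14.

```bash
python3 nudge.py '[{"jaw":0,"z":-0.06},{"jaw":0,"z":-0.14},{"jaw":0,"z":-0.18},{"jaw":0,"z":-0.18}]'; python3 -c "
import numpy as np
t=np.array([.518,.0398]);print(t-.035*np.array([np.cos(1.2387),np.sin(1.2387)]))"; python3 go.py .5066 .0067 .0745 2.8095
```

```text
time: 7.8
eef_pos: [0.4971, -0.1179, 0.104]
eef_rot: [0.002, -0.581, 0.814, -0.003]
force: [0.9, 0.7, -0.9]
width: 0.0293
grip_force: 39.8
[0.50658911 0.00671237]
shift [-0.1208  0.0318  0.0294] turn 0.0004 | pos [ 0.4971 -0.1179  0.104 ] yaw_y 2.8099 tilt [ 0.007 -0.002 -1.   ] q [-0.23  0.12 -0.32  1.12 -0.   -1.47] F [ 0.9  0.7 -0.9] w 0.0293 g 39.8 t 7.8
```

To row units: -0.121 m / 0.5 = -0.242, -0.1 m / 0.5 = -0.2.

```bash
python3 nudge.py '[{"jaw":0,"x":-0.06,"y":0.02},{"jaw":0,"x":-0.14,"y":0.04,"z":0.02},{"jaw":0,"x":-0.2,"y":0.056,"z":0.04},{"jaw":0,"x":-0.242,"y":0.064,"z":0.056},{"jaw":0,"x":-0.242,"y":0.064,"z":0.06},{"jaw":0,"x":-0.242,"y":0.064,"z":0.06},{"jaw":0,"x":-0.242,"y":0.064,"z":0.06}]';  python3 go.py .5066 .0067 .0745 2.8095
python3 - <<'E'
from h import *
it,d=get_image("top");im,e=get_image("side"); np.savez("pics/3.npz",t=it,s=im)
C=np.zeros((480,800,3),np.uint8)
for k,(n,i) in enumerate((("top",it),("side",im))):
    u,v=proj(n,[.515,.02,.09])[0].astype(int); print(u-20,v-24); C[:480,400*k:400*k+400]=crop(i,u-20,v-24,40,48,10)
cv2.imwrite("pics/c4.png",C)
for p in([.518,.0398,.09],[.5066,.0067,.0905]):print(proj("top",p),proj("side",p))
E
python3 go.py .5066 .0067 .0745 2.8095
```

```text
time: 8.5
eef_pos: [0.5036, 0.0069, 0.0697]
eef_rot: [-0.0, -0.58, 0.814, -0.0]
force: [-0.7, -0.1, -0.9]
width: 0.0293
grip_force: 39.8
shift [-0.0008 -0.0029 -0.0048] turn -0.0002 | pos [0.5036 0.0069 0.0697] yaw_y 2.8093 tilt [-0. -0. -1.] q [ 0.01  0.14 -0.39  1.05 -0.   -1.22] F [-0.7 -0.1 -0.9] w 0.0293 g 39.8 t 8.5
274 182
279 168
[[286.71529849 205.25113767]] [[297.41571337 188.23801445]]
[[299.91976963 209.40188499]] [[299.73392025 195.4469689 ]]
shift [-0.0009 -0.0025 -0.0044] turn -0.0009 | pos [0.5039 0.0067 0.0701] yaw_y 2.8086 tilt [ 0.001 -0.    -1.   ] q [ 0.01  0.14 -0.38  1.05 -0.   -1.22] F [-0.1 -0.1 -1.1] w 0.029 g 39.8 t 8.6
```

View pics/c4.png

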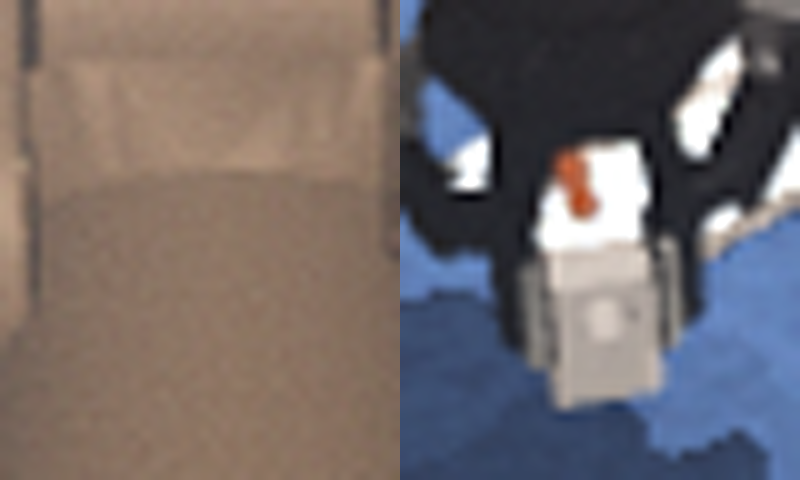

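The side view shows the bore's front opening at crop (602,318), the pipe tip cap at (583,206), and the block upright and square. I'll compare with predictions to get the relative correction.

Run:
```python
from h import *
u=np.array([np.cos(1.2387),np.sin(1.2387),0]);n=np.array([-u[1],u[0],0])
f=np.array([.5039,.0067,.0861])-.01*u
obs=np.array([279+202.5/10-.5,168+318.5/10-.5])
print("front bore pred",proj("side",f),"obs",obs)
for nm,v in(("n",n),("z",[0,0,1]),("u",u)):print(nm,(proj("side",f+.01*np.array(v))-proj("side",f))/10,"px/mm")
o=np.array([279+183.5/10-.5,168+206.5/10-.5]);t=np.array([.518,.0398,.09])
print("tip pred",proj("side",t),"obs",o)
c=t-u*(.0353+.01)  # where front bore should be, if aligned at same distance
print("aligned front bore would appear at",proj("side",c)+(o-proj("side",t)))
```

```text
front bore pred [[299.64585343 199.22597316]] obs [298.75 199.35]
n [[-0.36049196  0.0574372 ]] px/mm
z [[-0.01957891 -0.28945098]] px/mm
u [[-0.06791707 -0.21793922]] px/mm
tip pred [[297.41571337 188.23801445]] obs [296.85 188.15]
aligned front bore would appear at [[299.8787029  197.73901671]]
```

Vision (n −3.1 mm, z +5.0 mm) and odometry (−2.7, +4.4) agree. I'll correct by −3.0 mm and +4.7 mm, then advance gently onto the tip.

To row units: -0.0047 m / 0.5 = -0.0094, -0.003 m / 0.5 = -0.006.

```bash
python3 nudge.py '[{"jaw":0,"y":-0.006,"z":-0.0094},{"jaw":0,"y":-0.006,"z":-0.0094},{"jaw":0,"y":-0.006,"z":-0.0094}]'; python3 go.py .5066 .0067 .0745 2.8095; python3 nudge.py '[{"jaw":0,"x":-0.02},{"jaw":0,"x":-0.03},{"jaw":0,"x":-0.038},{"jaw":0,"x":-0.044},{"jaw":0,"x":-0.05},{"jaw":0,"x":-0.05}]'
python3 - <<'E'
from h import *
im,e=get_image("side")
u,v=proj("side",[.515,.03,.09])[0].astype(int); print(u-30,v-30); cv2.imwrite("pics/c5.png",crop(im,u-30,v-30,60,60,9))
E
python3 go.py .5066 .0067 .0745 2.8095
```

```text
time: 8.9
eef_pos: [0.507, 0.0062, 0.0749]
eef_rot: [0.0, -0.58, 0.814, -0.0]
force: [0.0, -0.6, -1.0]
width: 0.0297
grip_force: 39.8
shift [-0.0004  0.0005  0.0004] turn -0.0002 | pos [0.507  0.0062 0.0749] yaw_y 2.8093 tilt [ 0.001 -0.    -1.   ] q [ 0.01  0.14 -0.37  1.06 -0.   -1.23] F [ 0.  -0.6 -1. ] w 0.0297 g 39.8 t 8.9
time: 9.5
eef_pos: [0.5148, 0.0306, 0.0744]
eef_rot: [-0.0, -0.581, 0.814, 0.0]
force: [-0.8, 0.1, -1.3]
width: 0.0296
grip_force: 39.8
268 160
shift [ 0.0251 -0.     -0.0001] turn 0.0009 | pos [0.5147 0.0304 0.0744] yaw_y 2.8104 tilt [-0. -0. -1.] q [ 0.06  0.16 -0.35  1.06 -0.   -1.18] F [-0.2 -0.3 -0.7] w 0.0297 g 39.8 t 9.55
```

View pics/c5.png

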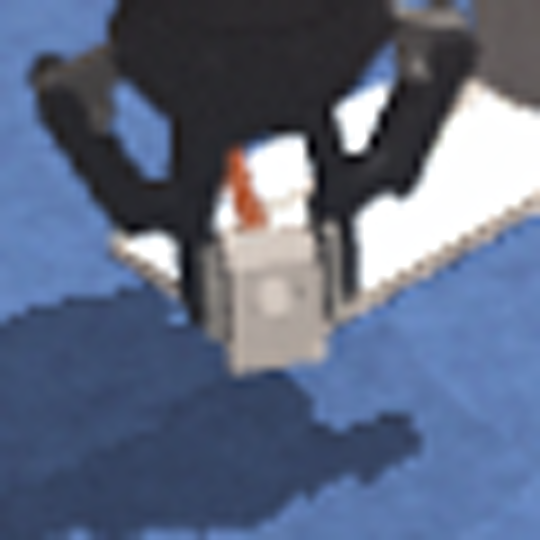

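The pipe now enters behind the block with no contact force. The hole is at crop (272,297), and the pipe heads to it from (255,225). Continue along the straight.

To row units: -0.04 m / 0.5 = -0.08, -0.032 m / 0.5 = -0.064.

```bash
python3 nudge.py '[{"jaw":0,"x":-0.016},{"jaw":0,"x":-0.032},{"jaw":0,"x":-0.048},{"jaw":0,"x":-0.064},{"jaw":0,"x":-0.08},{"jaw":0,"x":-0.08},{"jaw":0,"x":-0.08}]'
python3 - <<'E'
from h import *
im,e=get_image("side")
u,v=proj("side",[.525,.06,.09])[0].astype(int); print(u-30,v-30); cv2.imwrite("pics/c6.png",crop(im,u-30,v-30,60,60,9))
E
python3 go.py .5278 .0698 .0745 2.8095
```

```text
time: 10.25
eef_pos: [0.5277, 0.0683, 0.0744]
eef_rot: [-0.0, -0.581, 0.814, 0.0]
force: [0.5, -0.3, -0.6]
width: 0.0295
grip_force: 39.8
266 153
shift [-0.0017  0.0004 -0.0001] turn 0.0007 | pos [0.5276 0.0681 0.0744] yaw_y 2.8102 tilt [-0. -0. -1.] q [ 0.13  0.19 -0.32  1.07 -0.   -1.11] F [ 0.4 -0.2 -2.4] w 0.03 g 39.8 t 10.3
```

View pics/c6.png

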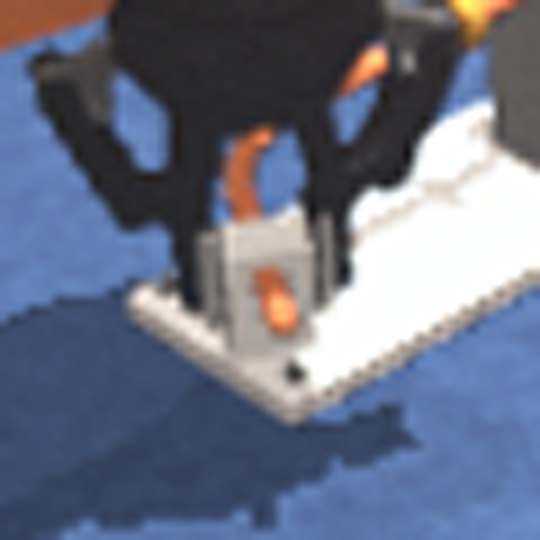

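The block is threaded: the pipe emerges through the bore, its end at crop (283,315), with about 0 N. Go on to the start of the bend.

To row units: -0.042 m / 0.5 = -0.084, -0.03 m / 0.5 = -0.06.

```bash
python3 nudge.py '[{"jaw":0,"x":-0.02},{"jaw":0,"x":-0.04},{"jaw":0,"x":-0.06},{"jaw":0,"x":-0.076},{"jaw":0,"x":-0.084},{"jaw":0,"x":-0.084},{"jaw":0,"x":-0.084}]'
python3 - <<'E'
import sys; sys.argv=["m2"]
from m2 import *
print("bend_start",place(q,[(-.052,-.03,.09)])+[.0003,.0003,0],"end",place(q,[(.06,0,.09)])+[.0003,.0003,0])
E
python3 go.py .5404 .106 .0745 2.8095
```

```text
time: 11.0
eef_pos: [0.5413, 0.1078, 0.0744]
eef_rot: [-0.0, -0.581, 0.814, -0.0]
force: [0.2, -0.6, -0.6]
width: 0.0298
grip_force: 39.8
free z [ 0.5859  0.1456  0.1911 -0.0007]
[[0.1, 0.4], [-0.1, -0.0], [0.1, 0.3], [-0.7, 0.1], [0.1, -0.2], [-0.8, -0.5], [0.5, -0.2], [0.0, 0.8], [0.1, 0.9], [0.4, 0.7], [0.3, -0.8], [0.3, -1.5], [0.5, 0.8]]
z=0 [0.5858 0.1454 0.1915]
[[0.1, 0.5], [-0.1, -0.0], [0.1, 0.3], [-0.7, 0.1], [0.1, -0.2], [-0.8, -0.5], [0.5, -0.3], [0.1, 0.8], [0.1, 0.9], [0.4, 0.5], [0.3, -0.9], [0.3, -1.6], [0.5, 0.6]]
tip model [[0.5177 0.0395 0.09  ]]
tip tri (array([0.51824282, 0.04012041, 0.09152981]), [np.float64(0.0013387916862864242), np.float64(0.0013387916862863366)])
ring tri (array([0.65948423, 0.16110834, 0.09157752]), [np.float64(0.0015309554475701674), np.float64(0.0015309554475696943)]) [[0.6584 0.1595 0.09  ]]
top-only on z .09 [0.51969771 0.03968441 0.09      ]
bend_start [[0.54072934 0.10637225 0.09      ]] end [[0.64497074 0.1571436  0.09      ]]
shift [ 0.002   0.0003 -0.0001] turn 0.0007 | pos [0.5413 0.1078 0.0744] yaw_y 2.8102 tilt [-0. -0. -1.] q [ 0.2   0.22 -0.27  1.08 -0.   -1.04] F [ 0.2 -0.6 -0.6] w 0.0298 g 39.8 t 11.0
```

To row units: -0.0284 m / 0.5 = -0.0568, -0.0016 m / 0.5 = -0.0032, 0.524 rad / 3.1416 = 0.1668.

```bash
python3 nudge.py '[{"jaw":0,"x":-0.0032,"y":-0.0002,"turn":0.0159},{"jaw":0,"x":-0.0094,"y":-0.001,"turn":0.0334},{"jaw":0,"x":-0.0156,"y":-0.002,"turn":0.05},{"jaw":0,"x":-0.0218,"y":-0.003,"turn":0.0668},{"jaw":0,"x":-0.0278,"y":-0.0044,"turn":0.0834},{"jaw":0,"x":-0.0338,"y":-0.006,"turn":0.0999},{"jaw":0,"x":-0.0398,"y":-0.0082,"turn":0.1168},{"jaw":0,"x":-0.0456,"y":-0.0106,"turn":0.1334},{"jaw":0,"x":-0.0512,"y":-0.0132,"turn":0.1499},{"jaw":0,"x":-0.0568,"y":-0.0164,"turn":0.1668},{"jaw":0,"x":-0.0568,"y":-0.0164,"turn":0.1668}]'; python3 go.py .5404 .106 .0745 2.2855
```

```text
time: 12.1
eef_pos: [0.5585, 0.1317, 0.0745]
eef_rot: [0.0, -0.35, 0.937, -0.0]
force: [1.8, -0.3, -0.7]
width: 0.0289
grip_force: 39.8
shift [ 0.0305 -0.0075 -0.    ] turn 0.0 | pos [0.5585 0.1317 0.0745] yaw_y 2.2855 tilt [ 0. -0. -1.] q [ 0.23  0.26 -0.22  1.09 -0.   -0.48] F [ 1.8 -0.3 -0.7] w 0.0289 g 39.8 t 12.1
```

Careful with the scale: shifts go in shares of 0.5 m and turns go in shares of pi rad. That gives: -0.0155 m / 0.5 = -0.031, -0.0125 m / 0.5 = -0.025, 0.262 rad / 3.1416 = 0.0834.

```bash
python3 nudge.py '[{"jaw":0,"y":-0.0012},{"jaw":0,"x":-0.0062,"y":-0.0014,"turn":0.0166},{"jaw":0,"x":-0.0126,"y":-0.0018,"turn":0.0334},{"jaw":0,"x":-0.0188,"y":-0.0026,"turn":0.05},{"jaw":0,"x":-0.025,"y":-0.0038,"turn":0.0668},{"jaw":0,"x":-0.031,"y":-0.0052,"turn":0.0834},{"jaw":0,"x":-0.031,"y":-0.0052,"turn":0.0834}]'; python3 go.py .5404 .106 .0745 2.0235
```

```text
time: 12.8
eef_pos: [0.5719, 0.14, 0.0745]
eef_rot: [0.0, -0.225, 0.974, -0.0]
force: [-0.3, -0.9, -0.5]
width: 0.0293
grip_force: 39.8
shift [ 0.0432 -0.0167 -0.    ] turn 0.001 | pos [0.5719 0.14   0.0745] yaw_y 2.0245 tilt [ 0. -0. -1.] q [ 0.24  0.29 -0.19  1.1  -0.   -0.21] F [-0.3 -0.9 -0.5] w 0.0293 g 39.8 t 12.8
```

To row units: -0.0348 m / 0.5 = -0.0696, -0.0155 m / 0.5 = -0.031, 0.262 rad / 3.1416 = 0.0834.

```bash
python3 nudge.py '[{"jaw":0,"x":-0.0062,"y":-0.0002,"turn":0.0166},{"jaw":0,"x":-0.0126,"y":-0.0006,"turn":0.0334},{"jaw":0,"x":-0.0188,"y":-0.0014,"turn":0.05},{"jaw":0,"x":-0.025,"y":-0.0026,"turn":0.0668},{"jaw":0,"x":-0.031,"y":-0.004,"turn":0.0834},{"jaw":0,"x":-0.0406,"y":-0.0066,"turn":0.0834},{"jaw":0,"x":-0.0504,"y":-0.0092,"turn":0.0834},{"jaw":0,"x":-0.06,"y":-0.0118,"turn":0.0834},{"jaw":0,"x":-0.0696,"y":-0.0144,"turn":0.0834},{"jaw":0,"x":-0.0696,"y":-0.0144,"turn":0.0834},{"jaw":0,"x":-0.0696,"y":-0.0144,"turn":0.0834}]'; python3 go.py .645 .157 .0745 1.7623
```

```text
time: 13.9
eef_pos: [0.6062, 0.1489, 0.0743]
eef_rot: [-0.0, -0.096, 0.995, -0.0]
force: [0.5, 0.1, -1.4]
width: 0.0296
grip_force: 39.8
shift [-0.0396  0.0006 -0.0002] turn 0.0 | pos [0.6062 0.1489 0.0743] yaw_y 1.7623 tilt [-0. -0. -1.] q [ 0.24  0.35 -0.1   1.12 -0.    0.05] F [ 0.5  0.1 -1.4] w 0.0296 g 39.8 t 13.9
```

To row units: -0.035 m / 0.5 = -0.07, -0.03 m / 0.5 = -0.06.

```bash
python3 nudge.py '[{"jaw":0,"x":-0.016},{"jaw":0,"x":-0.032,"y":0.0002},{"jaw":0,"x":-0.048,"y":0.0004},{"jaw":0,"x":-0.06,"y":0.0008},{"jaw":0,"x":-0.07,"y":0.001},{"jaw":0,"x":-0.07,"y":0.001},{"jaw":0,"x":-0.07,"y":0.001}]'; python3 nudge.py '[{"jaw":0,"x":-0.002},{"jaw":0,"x":-0.004},{"jaw":0,"x":-0.006},{"jaw":0,"x":-0.006}]'; python3 go.py .645 .157 .0745 1.7623
```

```text
time: 14.6
eef_pos: [0.6405, 0.156, 0.0743]
eef_rot: [-0.0, -0.095, 0.995, -0.0]
force: [-1.0, -0.3, -0.7]
width: 0.0296
grip_force: 39.8
time: 15.0
eef_pos: [0.6435, 0.1566, 0.0746]
eef_rot: [0.0, -0.095, 0.995, 0.0]
force: [0.2, 0.8, -0.9]
width: 0.0295
grip_force: 39.8
shift [-0.0015  0.0001  0.0001] turn -0.0003 | pos [0.6435 0.1566 0.0746] yaw_y 1.762 tilt [ 0.  0. -1.] q [0.24 0.42 0.   1.15 0.   0.05] F [ 0.2  0.8 -0.9] w 0.0295 g 39.8 t 15.0
```

To row units: -0.001 m / 0.5 = -0.002, -0.0005 m / 0.5 = -0.001.

```bash
for i in 1 2; do python3 nudge.py '[{"jaw":0,"x":-0.001},{"jaw":0,"x":-0.002},{"jaw":0,"x":-0.002}]' | grep -E 'pos|force:'; done
```

```text
eef_pos: [0.6445, 0.1568, 0.0745]
force: [-0.7, -0.2, -0.3]
grip_force: 39.8
eef_pos: [0.6455, 0.157, 0.0745]
force: [-0.3, -0.0, -0.5]
grip_force: 39.8
```

To row units: -0.001 m / 0.5 = -0.002, -0.0005 m / 0.5 = -0.001.

```bash
python3 nudge.py '[{"jaw":0,"x":-0.001},{"jaw":0,"x":-0.002},{"jaw":0,"x":-0.002}]' | grep -E 'pos|force:'
```

```text
eef_pos: [0.6455, 0.157, 0.0744]
force: [-5.4, -1.2, 2.3]
grip_force: 40.1
```

Contact: −5.4 N along the pipe, at the predicted stop position. I'll ease off the pressure and lower the block until the bore rests on the pipe.

To row units: 0.0015 m / 0.5 = 0.003, 0.001 m / 0.5 = 0.002.

```bash
python3 nudge.py '[{"jaw":0,"x":0.0016},{"jaw":0,"x":0.0016,"z":0.002},{"jaw":0,"x":0.0016,"z":0.003},{"jaw":0,"x":0.0016,"z":0.003}]' | grep -E 'pos|force:';python3 nudge.py '[{"jaw":0,"z":0.001},{"jaw":0,"z":0.001}]' | grep -E 'pos|force:'
```

```text
eef_pos: [0.6455, 0.157, 0.0728]
force: [-2.8, -0.5, -1.1]
grip_force: 39.9
eef_pos: [0.6456, 0.157, 0.0724]
force: [-3.1, -1.0, 1.3]
grip_force: 39.9
```

To row units: 0.0005 m / 0.5 = 0.001.

```bash
python3 nudge.py '[{"jaw":0,"z":0.001},{"jaw":0,"z":0.001}]' | grep -E 'pos|force:'
```

```text
eef_pos: [0.6455, 0.157, 0.0719]
force: [-3.5, -0.7, 0.9]
grip_force: 39.9
```

To row units: 0.0005 m / 0.5 = 0.001.

```bash
for i in 1 ; do python3 nudge.py '[{"jaw":0,"z":0.001},{"jaw":0,"z":0.001}]' | grep -E 'pos|force:'; done
```

```text
eef_pos: [0.6455, 0.157, 0.0717]
force: [-4.2, -0.5, 2.3]
grip_force: 40.2
```

```bash
for i in 1 ; do python3 nudge.py '[{"jaw":0,"z":0.001},{"jaw":0,"z":0.001}]' | grep -E 'pos|force:'; done
```

```text
eef_pos: [0.6456, 0.157, 0.0717]
force: [-6.5, -1.8, 5.3]
grip_force: 40.6
```

The bore rests on the pipe (Fz +5 N). Unload, release slowly and rise straight up.

To row units: -0.0007 m / 0.5 = -0.0014, 0.0003 m / 0.5 = 0.0006.

```bash
python3 nudge.py '[{"jaw":0,"x":0.0006,"z":-0.0014},{"jaw":0,"x":0.0006,"z":-0.0014},{"jaw":0.033,"x":0.0006,"z":-0.0014},{"jaw":0.036,"x":0.0006,"z":-0.0014},{"jaw":0.045,"x":0.0006,"z":-0.0014},{"jaw":0.055,"x":0.0006,"z":-0.0014},{"jaw":0.055,"x":0.0006,"z":-0.0014},{"jaw":0.055,"x":0.0006,"z":-0.0014}]' 20; python3 nudge.py '[{"jaw":0.055,"z":-0.02},{"jaw":0.055,"z":-0.06},{"jaw":0.055,"z":-0.12},{"jaw":0.055,"z":-0.2},{"jaw":0.055,"z":-0.28},{"jaw":0.055,"z":-0.28}]'
python3 - <<'E'
from h import *
im,e=get_image("side");it,e=get_image("top");np.savez("pics/4.npz",t=it,s=im)
C=np.zeros((540,800,3),np.uint8)
C[:480,:480]=crop(im,280,125,60,60,8);C[:300,480:800]=cv2.resize(it,(320,200)).repeat(1,0)[:300] if 0 else crop(it,210,115,80,75,4)
C[300:500,480:800]=cv2.resize(im,(320,200));cv2.imwrite("pics/c7.png",C)
E
```

```text
time: 17.9
eef_pos: [0.6454, 0.157, 0.0717]
eef_rot: [0.0, -0.095, 0.995, -0.0]
force: [-0.1, -0.3, -1.0]
width: 0.0545
grip_force: 0.0
time: 18.5
eef_pos: [0.6475, 0.1575, 0.2195]
eef_rot: [0.005, -0.095, 0.995, 0.001]
force: [0.2, 0.1, 0.5]
width: 0.0549
grip_force: 0.0
```

View pics/c7.png

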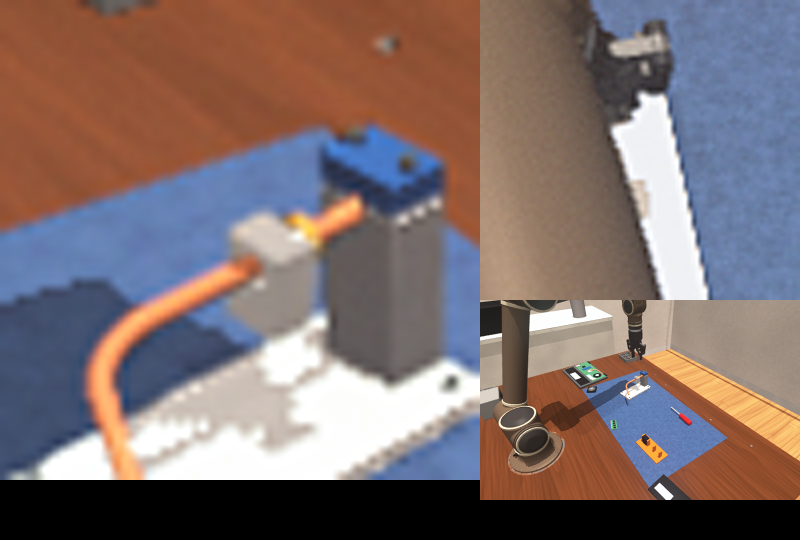

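The block hangs upright with its long end down, its far face against the brass ring at crop (298,232). The black block, screwdriver, fan and RAM are in place, and the arm is clear.

```bash
python3 -c "
from plant import manip, telemetry, get_image, camera_params
print(manip.sign_off())"
```

```text
the job is handed in; nothing more can be done
None
```

The aluminium block hangs on the copper pipe against the brass stop with its long end down, the gripper is clear of it, and the job was handed in at about 18.6 s.

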